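# Load the collar and the bushing on the welding jig's post

### The job

Load the welding jig: thread the low, wide steel collar over the tapered post first, fully home so that it lies flat on the jig's plate, then thread the narrower, taller steel bushing over the same post until it sits flat on top of the collar. Leave both released there; the solid slug and the hex nut lying about are not wanted.

Things in the scene. Friction and masses are not known exactly. Their poses are not given: they have to be found in the camera images.
- jig: Welding jig, fixed to the bench: a flat dark steel plate 160 mm (its x) by 130 mm (its y), 8 mm thick, with one upright round steel post at its centre, tapering evenly from 22 mm diameter at the plate to 8 mm at the tip. The tip is 68 mm above the bench (60 mm above the plate's top). Nothing else stands on the plate. Origin: centre of the plate's underside, on the bench, straight below the post; z up along the post.
- collar: Loose plain steel collar, a low, wide, thick-walled ring lying flat on the bench: outer diameter 64 mm, bore 42 mm (through), height 20 mm, about 0.2 to 0.4 kg. Origin: centre of its underside, on the bore's axis; z up along the bore.
- bushing: Loose plain steel bushing, a narrower, taller ring standing on end on the bench: outer diameter 50 mm, bore 34 mm (through), height 34 mm, about 0.2 to 0.4 kg. Origin: centre of its underside, on the bore's axis; z up along the bore. The two look-alikes, a solid steel slug without a bore (50 mm diameter, 30 mm high) and a six-sided nut (46 mm across the flats, 24 mm high), stand at least 100 mm centre to centre from either ring; which of the four lies where varies.

How it is judged:
By the outcome, as a careful person would: the job done as asked, in the order asked, and still so for the second after the job is handed in, with the robot touching nothing.
It also fails if it takes over 59 s, if anything falls off the work surface, if the arm or the gripper's body presses on something with over 40 N, if the wrist force passes 120 N, or if a joint passes its speed limit or range.

### The arm

A 7-joint arm with a two-finger parallel gripper is mounted at the origin on the work surface. World frame = base frame: x ahead of the robot, y to its left, z up, the work surface at z = 0. Lengths are in m, angles in rad, forces in N, time in s.
With the tool pointing down it reaches from about 0.425 to 0.925 m from the base axis. Payload 6.8 kg.
Tool frame: the origin (TCP) lies midway between the tips of the shut fingers; the grasp point (between the pads) lies 19 mm behind it; z points along the fingers, y is the line along which they close (so a half turn about z gives the same grasp; the last joint's range is limited). The gripper opens to 85 mm and grips with 20 to 120 N. Pads are 22 mm wide; open, the fingers measure 114 mm over their backs; the gripper's body (76 mm by 85 mm) begins 54 mm behind the grasp point. The pads swing forward as they close: fully open they stand 13 mm farther back than shut.
Start: joints at [-1.39, 0.477, 0.022, 1.555, -0.011, 1.109, -0.083], TCP at [0.192, 0.647, 0.231] pointing down, gripper open.
Joint ranges: [-2.96, 2.96], [-0.34, 2.1], [-1.41, 1.46], [0.24, 2.44], [-1.37, 4.51], [0.17, 1.92], [-2.96, 2.96]. Speed limits (rad/s): [2.39, 2.39, 3.14, 3.14, 3.14, 3.14, 3.14].

### API

Orientations are given as a rotation vector (axis times angle).
In Python, from bench import r gives the robot as it stands. The module is installed in compiled form; this text tells all that it offers.
- The arm moves only by the tool apply_moves, never from a script. Its argument "rows" is a list of rows, each a list of 6 numbers: the shift along the tool's x, y, z scaled (see below), then the turn, a rotation vector about the tool's x, y, z scaled (see below). A call has 1 to 5 rows; each row is the pose to reach, as a shift and turn from the pose commanded when the call began, along the tool's axes at that moment; what a row does not reach only later rows make up. The controller multiplies each number of a shift by 0.25 m and each number of a turn by 90 degrees. A row lasts 1/8 s, in which the tool goes at most 62.5 mm and 10.7 degrees, less where a joint would pass 70% of its speed; a pose out of reach is approached as far as the arm can. A call with a number of a shift or a turn outside -1 to 1 is refused whole. A call with a gripper value outside its range is refused whole. "claw" is the opening, from 0 (shut) to 1 (fully open), set as the call begins (left out, the last holds). The fingers move at their own pace and stop on an object; "newtons" is the grip in N (left out, the last holds). Time passes only in rows, so rows that repeat a pose let the fingers close. It gives the time, the measured TCP pose, the force, the opening and the grip force at its end, in the units of the state.
- r.get_obs(): the state, without advancing time (a new reading comes with each control period).
- r.grab_frame(name): name is "scene" or "top" or "wrist"; returns a dict with "pixels" (420x560x3 uint8, red, green, blue), "intrinsics" (3x3 intrinsics, pixels), "dist" ([k1, k2, p1, p2, k3] as OpenCV has them; the pictures are not rectified), "eye" and "attitude" of the camera in the world. Camera axes: x right, y up, looking along -z (the intrinsics and any distortion apply to the point x, -y, -z); pixel columns grow to the right and rows downward; lengths in m; the calibration is good to about 2 mm. A picture is of the moment at which its call begins. There is no depth.
- r.hand_in(): hands the job in; it is judged then, once.
Trained networks look in a picture, given as the dict that the camera call returned (one of the last four; its "shot" number tells which), for a name from the list of things; names that differ only in an ending like _2 or _b are one class to them, and where a whole thing is asked for, a point or a joint stands for the part that bears it (a point fixed in the world has none). Each returns a list of dicts, best first, with "conf" (0 to 1); they miss things now and then, are a little off and sometimes report something else, mostly with a low value. They report only what shows in the picture. A call takes as long as a camera call.
- r.search_frame(picture, thing): "rect" ([left, top, width, height] in pixels, round what is visible of it).
- r.outline_of(picture, thing): "pixels" (420x560 bool, what is visible of it) and "rect" ([left, top, width, height] in pixels, round what is visible of it).
- r.landmark_of(picture, thing): "point" ([column, row] in pixels: a listed point, or the origin of a listed thing).
The state is a dict: "clock": time; "joints": joint angles; "qvel": joint speeds; "tau": joint torques, N m; "tcp_pos": TCP position; "orientation": TCP orientation; "contact_force": force on the tool from outside, world axes, zero at the start; "moment": the same for the moment, N m; "grip_width": finger opening in m; "gripper_force": force on a finger pad.
Only numpy, scipy, OpenCV 4.12 (cv2) and the standard library are available. Lean on these libraries where they do the work, as an engineer would, in place of code of your own. Each camera call takes 0.05 s, during which the arm holds its last target. There are 200 camera calls.

## Working session

There is one attempt and no reset: what is moved stays moved. The work goes in short steps, Python scripts to look and compute and a tool call to move; the robot and the scene stay as the last step left them, time stands still between calls to the robot, and variables do not carry over. Pictures are saved under pics/ and viewed, at most 10 in all, crops included, and the job is handed in when it is done.

Besides the shell and the picture viewer there is one more tool, called after "Call:" by a JSON object that holds its "name" and its "arguments", one argument or row to a line. apply_moves: Moves the arm, as the interface text tells. Its arguments: {"type":"object","properties":{"rows":{"type":"array","items":{"type":"array","items":{"type":"number"}}},"claw":{"type":"number"},"newtons":{"type":"number"}},"required":["rows"]}

```bash
mkdir -p pics; cat > h.py <<'E'
import numpy as np, cv2
from scipy.spatial.transform import Rotation as R
from bench import r
def rot(a):
    a=np.array(a,float)
    return a if a.shape==(3,3) else (R.from_rotvec(a).as_matrix() if a.size==3 else R.from_quat(a).as_matrix())
def ray(f,px):
    u=cv2.undistortPoints(np.array([[px]],float),np.array(f["intrinsics"],float),np.array(f["dist"],float))[0,0]
    d=rot(f["attitude"])@np.array([u[0],-u[1],-1.]); return np.array(f["eye"],float),d
def at_z(f,px,z):
    e,d=ray(f,px); return e+d*(z-e[2])/d[2]
def proj(f,P):
    p=rot(f["attitude"]).T@(np.array(P,float)-np.array(f["eye"])); p=p*[1,-1,-1]
    return cv2.projectPoints(p.reshape(1,1,3),np.zeros(3),np.zeros(3),np.array(f["intrinsics"],float),np.array(f["dist"],float))[0].ravel()
def save(f,n): cv2.imwrite("pics/"+n,cv2.cvtColor(f["pixels"],cv2.COLOR_RGB2BGR))
E
python3 - <<'E'
from h import *
print(r.get_obs())
for n in("scene","top"):
    f=r.grab_frame(n); save(f,n+"0.png"); print(n,f["eye"],np.shape(f["attitude"]),f["dist"])
    for t in("jig","collar","bushing"):
        for q in r.search_frame(f,t)[:3]: print(t,"rect",np.round(q["rect"]),round(q["conf"],2))
        for q in r.landmark_of(f,t)[:3]: print(t,"lm",np.round(q["point"],1),round(q["conf"],2),at_z(f,q["point"],0).round(3))
E
```

```text
{'clock': 0.0, 'joints': array([-1.39009202,  0.47777092,  0.02233687,  1.55648897, -0.01151004,
        1.10930056, -0.08306697]), 'qvel': array([-4.99886359e-06, -1.21465876e-03,  3.38964462e-04,  4.98809230e-04,
        4.71040927e-04, -4.15833718e-04,  1.06258905e-03]), 'tau': array([ 1.29336013e-04, -5.96452439e+01,  1.60799369e+00, -2.81198269e+01,
        1.24275152e-02,  9.17411700e-03, -2.48063679e-05]), 'tcp_pos': array([0.19208153, 0.64645493, 0.23032939]), 'orientation': array([-4.51976252e-01, -3.10876800e+00,  2.88149368e-03]), 'contact_force': array([-0.02288988,  0.53186844,  0.74933228]), 'moment': array([ 0.00489544, -0.01219807,  0.02939139]), 'gripper_force': 0.0, 'grip_width': 0.08470237748608982}
scene [ 1.22184461 -0.60249636  0.81486702] (3,) [-0.14896192  0.          0.          0.          0.        ]
jig rect [280. 214.  68.  54.] 0.69
jig lm [311.4 239.5] 0.96 [ 0.541  0.049 -0.   ]
collar lm [176.5 255.8] 0.58 [ 0.397 -0.243  0.   ]
bushing rect [171. 293.  26.  30.] 0.69
bushing lm [186.1 313.2] 0.81 [ 0.564 -0.314  0.   ]
top [ 0.42401638 -0.02171892  0.78678693] (3,) [-0.0859978  0.         0.         0.         0.       ]
jig rect [202. 131.  92. 100.] 0.88
jig lm [250.4 179.3] 0.91 [0.541 0.047 0.   ]
collar rect [378. 236.  37.  36.] 0.6
collar lm [395.1 253.7] 0.97 [ 0.388 -0.238  0.   ]
bushing rect [422. 155.  32.  34.] 0.77
bushing lm [432.6 169.5] 0.72 [ 0.555 -0.321  0.   ]
```

```bash
cd pics; python3 -c "
import cv2
a=cv2.imread('top0.png');cv2.imwrite('t1.png',cv2.resize(a[90:330,180:480],None,fx=2.5,fy=2.5,interpolation=2))"
```

```text
(no output)
```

View pics/t1.png

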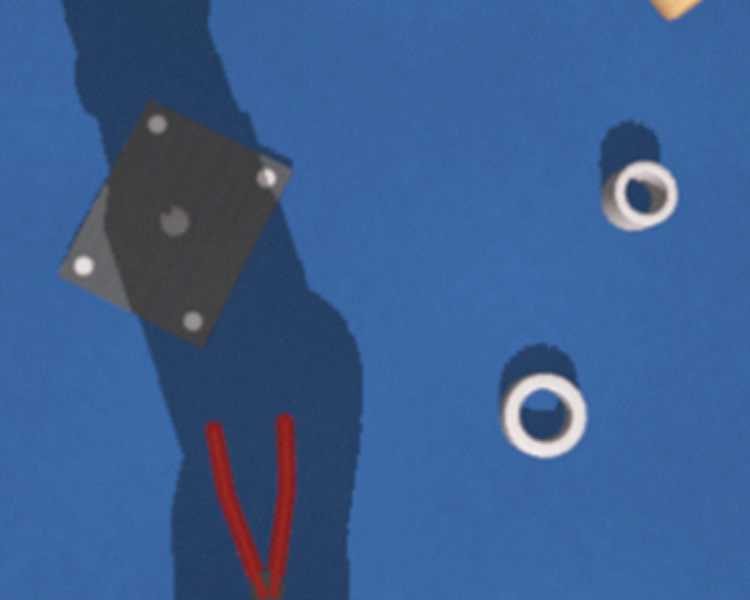

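View pics/scene0.png

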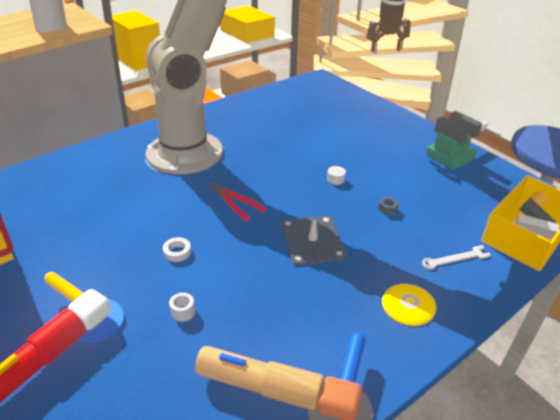

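The top crop shows the post at full-frame pixel (250,178), the collar ring at (398,256) and the bushing ring at (438,168). Both rings have visible bores and agree with the networks. The slug and nut are elsewhere: in the scene view they are at (336,175) and (389,206). Next I refine the positions.

```bash
cat >> h.py <<'E'
def lm(f,t):
    q=r.landmark_of(f,t); return q[0]["point"] if q else None
def ringtop(f,c,z,ro,ri,s=0.02):
    "fit centre of the ring's top face by matching bright ring minus surroundings"
    g=cv2.cvtColor(f["pixels"],cv2.COLOR_RGB2HSV).astype(float); g=g[...,2]-g[...,1]  # white metal
    a=np.linspace(0,2*np.pi,72,endpoint=False); cs=np.c_[np.cos(a),np.sin(a),0*a]
    def samp(x,y,rad):
        P=np.array([proj(f,[x,y,z]+rad*k) for k in cs],np.float32)
        return cv2.remap(g.astype(np.float32),P[:,:1],P[:,1:],1).mean()
    best=None; c=np.array(c[:2]); 
    for st in(.004,.0015,.0005):
        L=[]
        n=int(round(s/st)) if st==.004 else 3
        for i in range(-n,n+1):
            for j in range(-n,n+1):
                x,y=c+[i*st,j*st]; L.append((2*samp(x,y,(ro+ri)/2)-samp(x,y,ro+.003)-samp(x,y,ri-.003),x,y))
        b=max(L); c=np.array(b[1:])
    return c,b[0]
def tri(fs,ps):
    A=np.zeros((3,3));B=np.zeros(3)
    for f,p in zip(fs,ps):
        e,d=ray(f,p); d/=np.linalg.norm(d); M=np.eye(3)-np.outer(d,d); A+=M;B+=M@e
    return np.linalg.solve(A,B)
def go(T,yaw=None):
    "units to reach TCP T (world) straight down, with levelling turn"
    o=r.get_obs(); Q=rot(o["orientation"]); s=Q.T@(np.array(T)-o["tcp_pos"])/.25
    y=np.arctan2(Q[1,0],Q[0,0]) if yaw is None else yaw
    D=np.array([[np.cos(y),np.sin(y),0],[np.sin(y),-np.cos(y),0],[0,0,-1.]])
    w=R.from_matrix(Q.T@D).as_rotvec()/(np.pi/2)
    print("go",s.round(3),"turn",w.round(3),"yaw",round(y,3),"t",round(o["clock"],2),"tcp",np.round(o["tcp_pos"],4),"w",round(o["grip_width"],4))
E
python3 - <<'E'
from h import *
S=r.grab_frame("scene");T=r.grab_frame("top")
for n,c,z,ro,ri in(("collar",(.388,-.238),.02,.032,.021),("bushing",(.557,-.318),.034,.025,.017)):
    for f in(T,S): print(n,ringtop(f,c,z,ro,ri))
for t in("jig","collar","bushing"): print(t,tri([S,T],[lm(S,t),lm(T,t)]).round(4))
for f in(T,S):
    q=r.outline_of(f,"jig")[0]["pixels"]; h=cv2.convexHull(np.argwhere(q)[:,::-1].astype(np.int32))
    b=cv2.approxPolyDP(h,6,True)[:,0]; P=np.array([at_z(f,p,.008) for p in b]); print(b.tolist(),P.round(3).tolist(),P.mean(0))
go([.392,-.238,.25])
E
```

```text
collar (array([ 0.3845, -0.237 ]), np.float32(393.12442))
collar (array([ 0.386, -0.236]), np.float32(236.17393))
bushing (array([ 0.5545, -0.319 ]), np.float32(326.6372))
bushing (array([ 0.5565, -0.3175]), np.float32(234.35645))
jig [ 0.5408  0.0475 -0.0059]
collar [ 0.3783 -0.2397 -0.0067]
bushing [ 0.5497 -0.3157 -0.0054]
[[295, 158], [260, 226], [204, 198], [240, 131]] [[0.581, -0.043, 0.008], [0.447, 0.029, 0.008], [0.504, 0.14, 0.008], [0.639, 0.067, 0.008]] [0.54281073 0.04801005 0.008     ]
[[345, 257], [293, 264], [281, 222], [328, 217]] [[0.642, 0.065, 0.008], [0.587, -0.047, 0.008], [0.452, 0.025, 0.008], [0.507, 0.134, 0.008]] [0.5469404  0.04417934 0.008     ]
go [-1.774 -3.166 -0.075] turn [-0. -0.  0.] yaw 2.853 t 1.2 tcp [0.1922 0.647  0.2313] w 0.0852
```

Call:
{"name": "apply_moves", "arguments": {
  "rows": [
    [-0.97,-0.46,0,0,0,0],
    [-0.97,-0.46,0,0,0,0],
    [-0.97,-0.46,0,0,0,0],
    [-0.97,-0.46,0,0,0,0],
    [-0.97,-0.46,0,0,0,0]
  ],
  "claw": 1
}}

```text
clock: 1.82
tcp_pos: [0.3963, 0.4636, 0.2316]
orientation: [0.463, 3.105, -0.001]
contact_force: [-0.6, 0.8, 0.1]
grip_width: 0.0852
gripper_force: 0.0
```

Call:
{"name": "apply_moves", "arguments": {
  "rows": [
    [-0.7,-0.82,0,0,0,0],
    [-0.7,-0.82,0,0,0,0],
    [-0.7,-0.82,0,0,0,0],
    [-0.7,-0.82,0,0,0,0],
    [-0.7,-0.82,0,0,0,0]
  ]
}}

```text
clock: 2.45
tcp_pos: [0.5028, 0.2175, 0.2317]
orientation: [0.46, 3.107, -0.001]
contact_force: [0.1, 0.7, 0.8]
grip_width: 0.0852
gripper_force: 0.0
```

Call:
{"name": "apply_moves", "arguments": {
  "rows": [
    [-0.28,-0.96,0,0,0,0],
    [-0.28,-0.96,0,0,0,0],
    [-0.28,-0.96,0,0,0,0],
    [-0.28,-0.96,0,0,0,0],
    [-0.28,-0.96,0,0,0,0]
  ]
}}

```text
clock: 3.08
tcp_pos: [0.4997, -0.0334, 0.2317]
orientation: [0.465, 3.106, -0.002]
contact_force: [-0.7, 1.3, -0.8]
grip_width: 0.0855
gripper_force: 0.0
```

```bash
python3 - <<'E'
from h import *
go([.385,-.2365,.13])
E
```

```text
go [ 0.202 -0.911  0.408] turn [-0.001  0.001 -0.   ] yaw 2.845 t 3.08 tcp [ 0.4997 -0.0334  0.2317] w 0.0855
```

Call:
{"name": "apply_moves", "arguments": {
  "rows": [
    [0.2,-0.91,0.2,0,0,0],
    [0.2,-0.91,0.2,0,0,0],
    [0.2,-0.91,0.4,0,0,0],
    [0.2,-0.91,0.4,0,0,0],
    [0.2,-0.91,0.4,0,0,0]
  ]
}}

```text
clock: 3.7
tcp_pos: [0.3848, -0.2333, 0.1296]
orientation: [-0.457, -3.104, -0.0]
contact_force: [0.4, -0.0, -0.5]
grip_width: 0.0856
gripper_force: 0.0
```

```bash
python3 - <<'E'
from h import *
f=r.grab_frame("wrist"); save(f,"w1.png"); print(f["eye"])
p=lm(f,"collar"); print(p)
print(at_z(f,p,0) if p is not None else 0, ringtop(f,(.385,-.2365),.02,.032,.021,.012))
go([.385,-.2365,.13])
E
```

```text
[ 0.32034217 -0.21387746  0.27205073]
None
0 (array([ 0.382 , -0.2355]), np.float32(363.8479))
go [ 0.005 -0.021  0.004] turn [ 0.    -0.001 -0.   ] yaw 2.853 t 3.8 tcp [ 0.3876 -0.2318  0.1309] w 0.0855
```

View pics/w1.png

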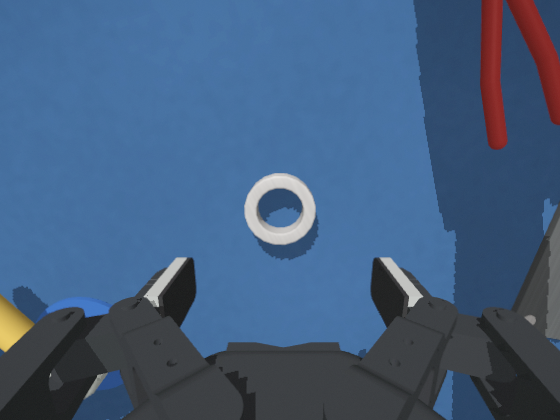

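The wrist view shows the collar at (280,209), between the fingers and about 4 px (3 mm) off their mid-line. I'll correct that and descend.

Call:
{"name": "apply_moves", "arguments": {
  "rows": [
    [0.01,-0.02,0.2,0,0,0],
    [0.01,-0.02,0.35,0,0,0],
    [0.01,-0.02,0.45,0,0,0],
    [0.01,-0.02,0.51,0,0,0],
    [0.01,-0.02,0.51,0,0,0]
  ]
}}

```text
clock: 4.42
tcp_pos: [0.3845, -0.2354, 0.0036]
orientation: [-0.449, -3.109, -0.001]
contact_force: [0.3, -0.3, 0.4]
grip_width: 0.0855
gripper_force: 0.0
```

Call:
{"name": "apply_moves", "arguments": {
  "rows": [
    [0,0,0,0,0,0],
    [0,0,0,0,0,0],
    [0,0,0,0,0,0],
    [0,0,0,0,0,0],
    [0,0,0,0,0,0]
  ],
  "claw": 0.5,
  "newtons": 50
}}

```text
clock: 5.05
tcp_pos: [0.3846, -0.2366, 0.0055]
orientation: [0.453, 3.106, 0.001]
contact_force: [-1.5, 2.8, 12.5]
grip_width: 0.0617
gripper_force: 51.1
```

```bash
python3 - <<'E'
from h import *
f=r.grab_frame("wrist"); save(f,"w2.png")
go([.385,-.2365,.13]); print(r.get_obs()["contact_force"])
E
```

```text
go [-0.003  0.001 -0.498] turn [0.001 0.002 0.   ] yaw 2.852 t 5.1 tcp [ 0.3846 -0.2365  0.0055] w 0.0619
[-1.33302285  2.43247914 13.22846111]
```

View pics/w2.png

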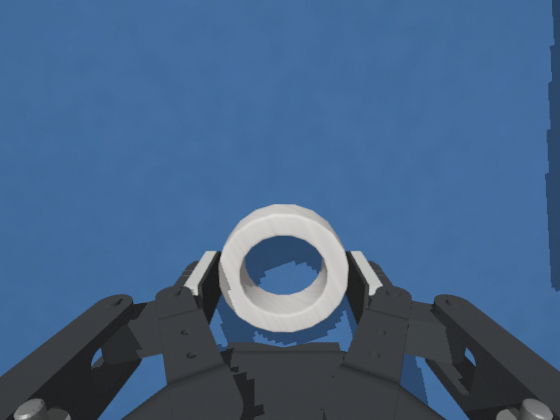

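The collar sits between the pads at image (284,268) and looks level. I'll lift it and check.

Call:
{"name": "apply_moves", "arguments": {
  "rows": [
    [0,0,-0.1,0,0,0],
    [0,0,-0.25,0,0,0],
    [0,0,-0.45,0,0,0],
    [0,0,-0.6,0,0,0],
    [0,0,-0.6,0,0,0]
  ],
  "newtons": 70
}}

```text
clock: 5.72
tcp_pos: [0.3853, -0.237, 0.1566]
orientation: [0.451, 3.102, -0.0]
contact_force: [0.5, -0.1, -3.8]
grip_width: 0.0606
gripper_force: 76.9
```

```bash
python3 - <<'E'
from h import *
f=r.grab_frame("wrist"); save(f,"w3.png"); o=r.get_obs(); t=o["tcp_pos"]
for dz in(.01,.014,.018): print(dz,ringtop(f,t,t[2]+dz,.032,.021,.012))
go([.541,.047,.155]); print(o["contact_force"])
E
```

```text
0.01 (array([ 0.38559281, -0.23684049]), np.float32(258.36703))
0.014 (array([ 0.38359281, -0.23534049]), np.float32(278.89923))
0.018 (array([ 0.38159281, -0.23534049]), np.float32(268.0898))
go [-0.279  1.265  0.002] turn [0.001 0.002 0.   ] yaw 2.853 t 5.78 tcp [ 0.3841 -0.2363  0.1549] w 0.0605
[-0.38858077  0.53299565 -4.66995781]
```

View pics/w3.png

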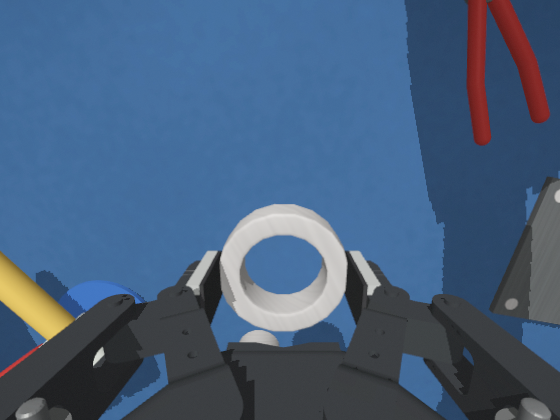

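The collar is held level in the pads. I'll carry it over the post.

Call:
{"name": "apply_moves", "arguments": {
  "rows": [
    [-0.05,0.2,0,0,0,0],
    [-0.1,0.42,0,0,0,0],
    [-0.14,0.64,0,0,0,0],
    [-0.14,0.64,0,0,0,0],
    [-0.14,0.64,0,0,0,0]
  ]
}}

```text
clock: 6.4
tcp_pos: [0.4613, -0.0932, 0.1524]
orientation: [-0.451, -3.106, 0.001]
contact_force: [-0.1, -0.2, -3.1]
grip_width: 0.0608
gripper_force: 77.1
```

Call:
{"name": "apply_moves", "arguments": {
  "rows": [
    [-0.05,0.2,0,0,0,0],
    [-0.1,0.42,0,0,0,0],
    [-0.14,0.625,0.05,0,0,0],
    [-0.14,0.625,0.1,0,0,0],
    [-0.14,0.625,0.1,0,0,0]
  ]
}}

```text
clock: 7.02
tcp_pos: [0.5388, 0.0446, 0.1271]
orientation: [-0.455, -3.105, 0.004]
contact_force: [-0.3, -1.5, -3.1]
grip_width: 0.0606
gripper_force: 77.2
```

```bash
python3 - <<'E'
from h import *
f=r.grab_frame("wrist"); save(f,"w4.png")
s=r.grab_frame("scene"); 
t=r.get_obs()["tcp_pos"]
print("collar top px expected in wrist", proj(f,t+[0,0,.0155]), "post tip px", proj(f,[.541,.047,.068]), proj(s,[.541,.047,.068]))
g=s["pixels"][150:280,250:380]; w=cv2.resize(f["pixels"][120:420,130:430],(400,400))
cv2.imwrite("pics/c4.png",cv2.cvtColor(np.hstack([w,cv2.resize(g,(400,400))]),cv2.COLOR_RGB2BGR))
go([.541,.047,.0125])
E
```

```text
collar top px expected in wrist [282.30365119 282.11079615] post tip px [286.96663138 230.72632215] [312.477169   217.96897744]
go [-0.002  0.013  0.464] turn [-0.001 -0.001  0.   ] yaw 2.849 t 7.12 tcp [0.5398 0.0442 0.1285] w 0.0611
```

View pics/c4.png

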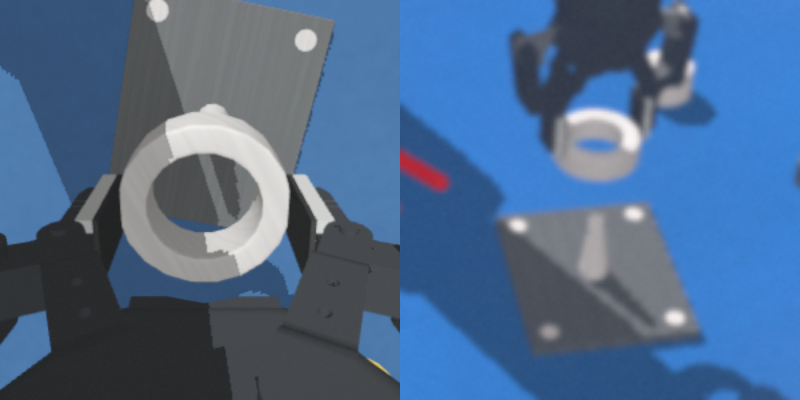

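In the wrist crop the post base lies at full-frame (289,200), about where predicted. In the scene crop the tip is at (314,219) against a predicted (312.5,218). That is within about 3 mm, and the slack is at least 10 mm, so I'll lower it.

Call:
{"name": "apply_moves", "arguments": {
  "rows": [
    [0,0.012,0.1,0,0,0],
    [0,0.012,0.2,0,0,0],
    [0,0.012,0.3,0,0,0],
    [0,0.012,0.38,0,0,0],
    [0,0.012,0.42,0,0,0]
  ]
}}

```text
clock: 7.75
tcp_pos: [0.5411, 0.048, 0.0235]
orientation: [-0.456, -3.108, 0.001]
contact_force: [0.6, -0.4, -2.9]
grip_width: 0.0607
gripper_force: 77.2
```

Call:
{"name": "apply_moves", "arguments": {
  "rows": [
    [0,0,0.01,0,0,0],
    [0,0,0.02,0,0,0],
    [0,0,0.03,0,0,0],
    [0,0,0.035,0,0,0]
  ]
}}

```text
clock: 8.25
tcp_pos: [0.5417, 0.0497, 0.0153]
orientation: [0.452, 3.108, 0.0]
contact_force: [0.3, 0.0, -3.2]
grip_width: 0.0604
gripper_force: 77.2
```

```bash
python3 - <<'E'
from h import *
go([.541,.047,.0125]); print(r.get_obs()["contact_force"])
E
```

```text
go [-0.    -0.011  0.011] turn [0. 0. 0.] yaw 2.853 t 8.25 tcp [0.5417 0.0497 0.0153] w 0.0604
[ 0.25975788  0.04401767 -3.24292658]
```

Still weight-bearing, so I go slightly lower until contact.

Call:
{"name": "apply_moves", "arguments": {
  "rows": [
    [0,0,0.005,0,0,0],
    [0,0,0.009,0,0,0],
    [0,0,0.012,0,0,0]
  ]
}}

```text
clock: 8.62
tcp_pos: [0.5417, 0.0497, 0.0138]
orientation: [-0.452, -3.109, -0.002]
contact_force: [-7.7, -0.6, 24.2]
grip_width: 0.0607
gripper_force: 80.2
```

Call:
{"name": "apply_moves", "arguments": {
  "rows": [
    [0,0,-0.004,0,0,0],
    [0,0,-0.004,0,0,0]
  ]
}}

```text
clock: 8.88
tcp_pos: [0.5417, 0.0497, 0.0139]
orientation: [0.452, 3.109, 0.001]
contact_force: [-3.5, -0.4, 9.5]
grip_width: 0.0606
gripper_force: 78.6
```

Call:
{"name": "apply_moves", "arguments": {
  "rows": [
    [0,0,0,0,0,0],
    [0,0,0,0,0,0],
    [0,0,0,0,0,0],
    [0,0,0,0,0,0]
  ],
  "claw": 1
}}

```text
clock: 9.38
tcp_pos: [0.5416, 0.0496, 0.013]
orientation: [0.452, 3.109, -0.0]
contact_force: [-0.1, 0.2, -0.5]
grip_width: 0.0855
gripper_force: 0.0
```

Call:
{"name": "apply_moves", "arguments": {
  "rows": [
    [0,0,-0.1,0,0,0],
    [0,0,-0.25,0,0,0],
    [0,0,-0.45,0,0,0],
    [0,0,-0.6,0,0,0],
    [0,0,-0.6,0,0,0]
  ]
}}

```text
clock: 10.0
tcp_pos: [0.5436, 0.0498, 0.166]
orientation: [0.451, 3.103, 0.004]
contact_force: [0.2, 0.2, -0.8]
grip_width: 0.0855
gripper_force: 0.0
```

```bash
python3 - <<'E'
from h import *
f=r.grab_frame("wrist"); s=r.grab_frame("scene")
for n,q in(("w",f),("s",s)):
  for z in(.02,.028,.036): print(n,z,ringtop(q,(.541,.047),z,.032,.021,.008))
g=s["pixels"][180:280,260:360]; w=cv2.resize(f["pixels"][60:360,130:430],(400,400))
cv2.imwrite("pics/c5.png",cv2.cvtColor(np.hstack([w,cv2.resize(g,(400,400))]),cv2.COLOR_RGB2BGR))
go([.5555,-.318,.15])
E
```

```text
w 0.02 (array([0.541 , 0.0505]), np.float32(211.14711))
w 0.028 (array([0.539, 0.051]), np.float32(206.66478))
w 0.036 (array([0.538, 0.051]), np.float32(193.22653))
s 0.02 (array([0.5375, 0.056 ]), np.float32(104.293594))
s 0.028 (array([0.5445, 0.049 ]), np.float32(106.06395))
s 0.036 (array([0.5515, 0.0425]), np.float32(107.48131))
go [-0.473 -1.394  0.051] turn [ 0. -0. -0.] yaw 2.853 t 10.1 tcp [0.5413 0.0497 0.1629] w 0.0855
```

View pics/c5.png

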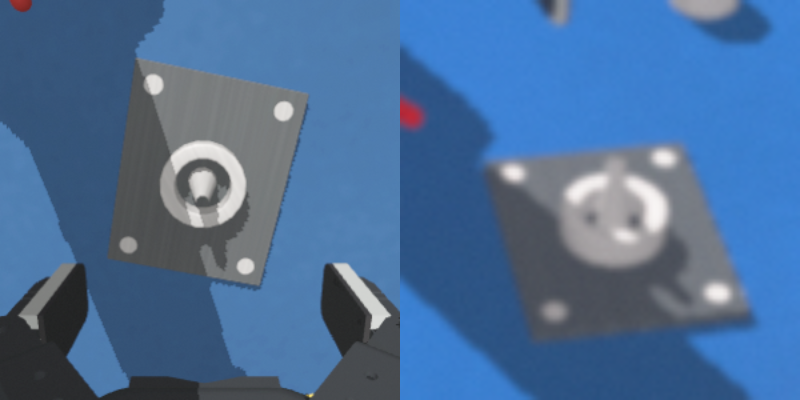

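The collar lies flat on the plate, centred round the post: wrist crop (203,183), scene crop (614,217). Next is the bushing.

Call:
{"name": "apply_moves", "arguments": {
  "rows": [
    [-0.235,-0.7,0,0,0,0],
    [-0.235,-0.7,0,0,0,0],
    [-0.235,-0.7,0,0,0,0],
    [-0.235,-0.7,0,0,0,0],
    [-0.235,-0.7,0,0,0,0]
  ]
}}

```text
clock: 10.72
tcp_pos: [0.5472, -0.1343, 0.1616]
orientation: [-0.452, -3.106, -0.0]
contact_force: [-0.9, 0.5, 0.1]
grip_width: 0.0853
gripper_force: 0.0
```

Call:
{"name": "apply_moves", "arguments": {
  "rows": [
    [-0.235,-0.69,0.06,0,0,0],
    [-0.235,-0.69,0.06,0,0,0],
    [-0.235,-0.69,0.06,0,0,0],
    [-0.235,-0.69,0.06,0,0,0],
    [-0.235,-0.69,0.06,0,0,0]
  ]
}}

```text
clock: 11.35
tcp_pos: [0.5557, -0.3144, 0.147]
orientation: [-0.448, -3.108, -0.003]
contact_force: [0.6, 0.9, -0.5]
grip_width: 0.0854
gripper_force: 0.0
```

```bash
python3 - <<'E'
from h import *
f=r.grab_frame("wrist"); save(f,"w6.png")
c,v=ringtop(f,(.5555,-.318),.034,.025,.017,.012); print(c,v)
T=r.grab_frame("top"); print(ringtop(T,(.5555,-.318),.034,.025,.017,.012))
go([(c[0]+.5555)/2,(c[1]-.318)/2,.022])
E
```

```text
[ 0.552 -0.317] 337.12524
(array([ 0.5545, -0.319 ]), np.float32(325.05997))
go [ 0.004 -0.018  0.502] turn [ 0.001 -0.001 -0.   ] yaw 2.857 t 11.45 tcp [ 0.5561 -0.3138  0.1475] w 0.0855
```

View pics/w6.png

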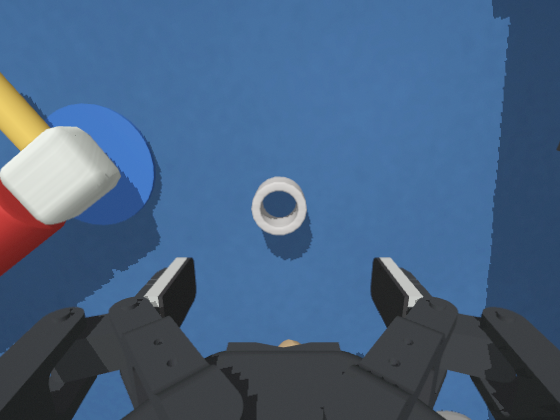

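The bushing is at (279,206), again about 3 mm off the fingers' mid-line. The mallet is about 145 mm away, so it is clear. I'll descend and grip.

Call:
{"name": "apply_moves", "arguments": {
  "rows": [
    [0.01,-0.018,0.2,0,0,0],
    [0.01,-0.018,0.35,0,0,0],
    [0.01,-0.018,0.48,0,0,0],
    [0.01,-0.018,0.55,0,0,0],
    [0.01,-0.018,0.55,0,0,0]
  ]
}}

```text
clock: 12.08
tcp_pos: [0.5514, -0.3191, 0.0098]
orientation: [-0.449, -3.108, -0.002]
contact_force: [-0.2, 1.0, -0.5]
grip_width: 0.0853
gripper_force: 0.0
```

Call:
{"name": "apply_moves", "arguments": {
  "rows": [
    [0,0,0,0,0,0],
    [0,0,0,0,0,0],
    [0,0,0,0,0,0],
    [0,0,0,0,0,0],
    [0,0,0,0,0,0]
  ],
  "claw": 0.3,
  "newtons": 60
}}

```text
clock: 12.7
tcp_pos: [0.5527, -0.3208, 0.0123]
orientation: [0.452, 3.106, -0.0]
contact_force: [0.5, 2.3, 6.1]
grip_width: 0.0476
gripper_force: 63.1
```

```bash
python3 - <<'E'
from h import *
go([.541,.0485,.2])
E
```

```text
go [ 0.463  1.403 -0.752] turn [0.    0.002 0.   ] yaw 2.853 t 12.7 tcp [ 0.5527 -0.3208  0.0123] w 0.0476
```

Call:
{"name": "apply_moves", "arguments": {
  "rows": [
    [0,0,-0.1,0,0,0],
    [0,0,-0.25,0,0,0],
    [0,0,-0.45,0,0,0],
    [0,0,-0.6,0,0,0],
    [0,0,-0.6,0,0,0]
  ]
}}

```text
clock: 13.32
tcp_pos: [0.5531, -0.3218, 0.164]
orientation: [0.452, 3.103, -0.002]
contact_force: [0.1, -0.0, -4.4]
grip_width: 0.0476
gripper_force: 63.4
```

Call:
{"name": "apply_moves", "arguments": {
  "rows": [
    [0.07,0.2,0,0,0,0],
    [0.14,0.42,0,0,0,0],
    [0.21,0.63,0,0,0,0],
    [0.24,0.71,0,0,0,0],
    [0.24,0.71,0,0,0,0]
  ]
}}

```text
clock: 13.95
tcp_pos: [0.5435, -0.1305, 0.1589]
orientation: [-0.445, -3.107, -0.001]
contact_force: [-0.0, -1.0, -3.8]
grip_width: 0.0474
gripper_force: 63.5
```

Call:
{"name": "apply_moves", "arguments": {
  "rows": [
    [0.07,0.2,0,0,0,0],
    [0.14,0.42,0,0,0,0],
    [0.2,0.6,0,0,0,0],
    [0.225,0.69,0,0,0,0],
    [0.225,0.69,0,0,0,0]
  ]
}}

```text
clock: 14.58
tcp_pos: [0.5395, 0.0489, 0.1596]
orientation: [-0.448, -3.108, 0.001]
contact_force: [0.3, -1.4, -3.6]
grip_width: 0.0473
gripper_force: 63.6
```

```bash
python3 - <<'E'
from h import *
f=r.grab_frame("wrist"); s=r.grab_frame("scene"); t=r.get_obs()["tcp_pos"]
print("bush top exp",proj(f,t+[0,0,.0225]),ringtop(f,t,t[2]+.0225,.025,.017,.01), "tip",proj(f,[.541,.0485,.068]),"collar ctr",proj(f,[.541,.0485,.028]))
g=s["pixels"][150:280,250:380]; w=cv2.resize(f["pixels"][120:420,130:430],(400,400))
cv2.imwrite("pics/c7.png",cv2.cvtColor(np.hstack([w,cv2.resize(g,(400,400))]),cv2.COLOR_RGB2BGR))
go([.541,.0485,.0395])
E
```

```text
bush top exp [276.3308739  288.24179023] (array([0.54105006, 0.04843995]), np.float32(175.7435)) tip [282.72634412 217.8656707 ] collar ctr [282.73744503 206.01592968]
go [-0.003  0.012  0.482] turn [-0.001 -0.     0.   ] yaw 2.851 t 14.68 tcp [0.5396 0.0459 0.16  ] w 0.0474
```

View pics/c7.png

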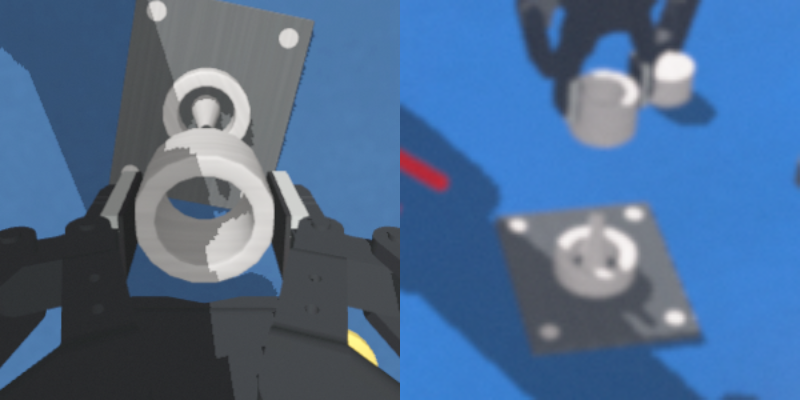

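The bushing (crop column 205) and the post (207) line up, and the bushing is level. I'll lower it.

Call:
{"name": "apply_moves", "arguments": {
  "rows": [
    [0,0.004,0.1,0,0,0],
    [0,0.004,0.2,0,0,0],
    [0,0.004,0.3,0,0,0],
    [0,0.004,0.4,0,0,0],
    [0,0.004,0.44,0,0,0]
  ]
}}

```text
clock: 15.3
tcp_pos: [0.5392, 0.0465, 0.0492]
orientation: [-0.457, -3.106, 0.003]
contact_force: [0.2, 0.3, -3.4]
grip_width: 0.0473
gripper_force: 63.5
```

Call:
{"name": "apply_moves", "arguments": {
  "rows": [
    [0,0,0.01,0,0,0],
    [0,0,0.02,0,0,0],
    [0,0,0.028,0,0,0],
    [0,0,0.028,0,0,0]
  ]
}}

```text
clock: 15.8
tcp_pos: [0.5402, 0.0491, 0.0439]
orientation: [0.452, 3.108, 0.0]
contact_force: [-0.7, -0.4, -2.9]
grip_width: 0.047
gripper_force: 63.5
```

Expected contact is at z ≈ 0.040, so I continue in small steps.

Call:
{"name": "apply_moves", "arguments": {
  "rows": [
    [0,0,0.005,0,0,0],
    [0,0,0.009,0,0,0],
    [0,0,0.009,0,0,0]
  ]
}}

```text
clock: 16.18
tcp_pos: [0.54, 0.049, 0.0412]
orientation: [-0.452, -3.109, 0.0]
contact_force: [-0.1, 0.4, -2.9]
grip_width: 0.0471
gripper_force: 63.5
```

Call:
{"name": "apply_moves", "arguments": {
  "rows": [
    [0,0,0.004,0,0,0],
    [0,0,0.004,0,0,0]
  ]
}}

```text
clock: 16.42
tcp_pos: [0.5401, 0.049, 0.0403]
orientation: [0.452, 3.109, 0.0]
contact_force: [0.0, 0.2, -3.1]
grip_width: 0.0475
gripper_force: 63.7
```

Call:
{"name": "apply_moves", "arguments": {
  "rows": [
    [0,0,0.004,0,0,0],
    [0,0,0.004,0,0,0]
  ]
}}

```text
clock: 16.68
tcp_pos: [0.5401, 0.049, 0.0402]
orientation: [-0.452, -3.109, -0.001]
contact_force: [-3.4, 0.1, 8.7]
grip_width: 0.0476
gripper_force: 65.1
```

Contact made. Release and retreat.

Call:
{"name": "apply_moves", "arguments": {
  "rows": [
    [0,0,-0.001,0,0,0],
    [0,0,-0.001,0,0,0],
    [0,0,-0.001,0,0,0],
    [0,0,-0.001,0,0,0],
    [0,0,-0.001,0,0,0]
  ],
  "claw": 1
}}

```text
clock: 17.3
tcp_pos: [0.54, 0.049, 0.0395]
orientation: [-0.452, -3.109, 0.0]
contact_force: [0.0, -0.6, 0.4]
grip_width: 0.0853
gripper_force: 0.0
```

Call:
{"name": "apply_moves", "arguments": {
  "rows": [
    [0,0,-0.1,0,0,0],
    [0,0,-0.25,0,0,0],
    [0,0,-0.45,0,0,0],
    [0,0,-0.6,0,0,0],
    [0,0,-0.6,0,0,0]
  ]
}}

```text
clock: 17.92
tcp_pos: [0.5421, 0.0492, 0.1925]
orientation: [0.452, 3.103, 0.004]
contact_force: [-0.3, 0.3, -0.5]
grip_width: 0.0853
gripper_force: 0.0
```

```bash
python3 - <<'E'
from h import *
f=r.grab_frame("wrist"); s=r.grab_frame("scene"); print(r.get_obs()["clock"],r.get_obs()["tcp_pos"])
print(ringtop(f,(.54,.049),.062,.025,.017,.008))
g=s["pixels"][180:280,260:360]; w=cv2.resize(f["pixels"][60:360,130:430],(400,400))
cv2.imwrite("pics/c8.png",cv2.cvtColor(np.hstack([w,cv2.resize(g,(400,400))]),cv2.COLOR_RGB2BGR))
E
```

```text
18.025 [0.53978057 0.04909082 0.18932313]
(array([0.539 , 0.0505]), np.float32(155.09357))
```

View pics/c8.png

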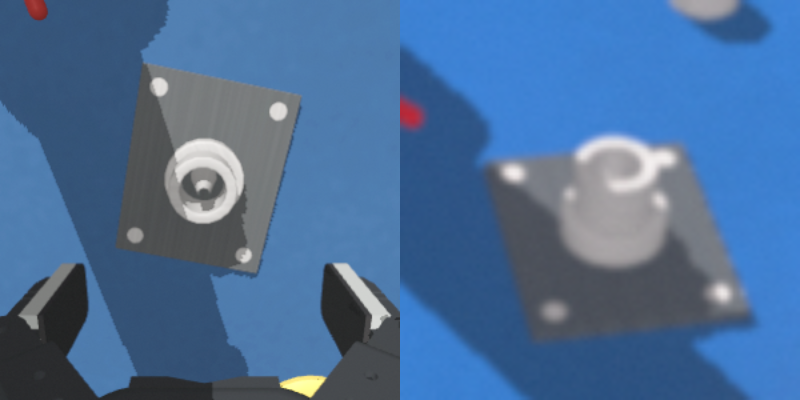

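The bushing sits flat on the collar with the post inside both (wrist crop (203,188), scene crop (614,170)). The gripper is clear.

```bash
python3 -c "
from bench import r
print(r.hand_in())"
```

```text
the job is handed in; nothing more can be done
None
```

The collar is flat on the jig plate and the bushing is flat on top of it, both threaded over the post and released; I handed the job in at about 18 s, and the hand-in reported no verdict.

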